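# Hold a donated monopod out at its second stop

## Task

At the second-hand shop's checking table a telescopic camera monopod is held in the blue bench clamp, pushed fully in. Squeeze the red release button on the side of its black grip between the gripper's fingers, then, keeping it squeezed, draw the grip out slowly and steadily past the first stop to the second stop (fully out), and finish while still holding it out there with the button squeezed in. Never let it spring back, and leave the mug, toy van and books where they stand.

Things in the scene. Friction and masses are not known exactly. Their poses are not given: they have to be found in the camera images.
- clamp: Blue bench clamp fixed to the table (base 120 x 110 mm, jaws up to 133 mm high) holding the monopod's dark outer tube (28 mm thick, level, axis 110 mm above the table). Origin on the table under the jaws; z up. The tube runs along x, from a 36 mm thick collar ending 90 mm towards -x to a foot 270 mm towards +x. The head pulls out towards this frame's -x.
- grip_mid (a point): Centre of the sliding head: a black, flat-sided foam grip 80 mm long (x), 30 mm wide (y), 34 mm high (z), on the tube's axis 110 mm above the table; 140 mm from the clamp's origin towards -x when pushed in. Axes parallel to the clamp's. Beyond its -x end is a 42 mm round camera plate, 50 to 56 mm from this centre. Moves with the head.
- button_face (a point): Centre of the outer face of the red round release button (18 mm diameter), in the middle of the grip's +y side: 21 mm from grip_mid along +y when not pressed, so 6 mm proud of the grip's flat side. It presses in towards -y; flush with the grip's side it is released. Axes parallel to the clamp's; moves with the head.
- head (a joint): How far the head is drawn out, m: 0 pushed in, 0.055 first stop, 0.12 second stop (end of travel). With the button out, a latch locks it (1 to 2 mm of play) at 0 and at each stop; with the button in it slides freely past the first stop against a light return spring and friction (4 to 7 N in all); the spring draws it back in when let go.
- release (a joint): How far the button is pressed, in m: 0 out, 0.006 flush with the grip, 0.007 at most. The latch is free beyond about 0.0045. It springs out when let go; it takes about 2 N to start and 6 N to press fully.
- mug: Bystander: blue ceramic mug, 80 mm across, 90 mm high, with a handle towards its +y. Origin at the centre of its underside, z up.
- toy_van: Bystander: yellow toy van with a white roof, 120 x 58 x 64 mm, along its x axis. Origin at the centre of its underside, z up.
- books: Bystander: pile of three pocket books, about 145 x 105 mm, 64 mm high, one piece. Origin at the centre of its underside, z up.

How it is judged:
By the outcome, as a careful person would: the job done as asked, in the order asked, and still so for the second after the job is handed in, while the arm keeps its last pose, push and grip.
It also fails if it takes over 35 s, if anything falls off the work surface, if the arm or the gripper's body presses on something with over 40 N, if the wrist force passes 120 N, or if a joint passes its speed limit or range.

## Robot

A 6-joint arm with a two-finger parallel gripper is mounted at the origin on the work surface. World frame = base frame: x ahead of the robot, y to its left, z up, the work surface at z = 0. Lengths are in mm, angles in rad, forces in N, time in s.
With the tool pointing down it reaches from about 300 to 775 mm from the base axis. Payload 14.6 kg.
Tool frame: the origin (TCP) lies on the centre line of the jaws, within the pads' length; the fingertips stand 8 mm ahead of it and the grasp point (between the pads) lies 11 mm behind it; z points along the fingers, y is the line along which they close (so a half turn about z gives the same grasp; the last joint's range is limited). The gripper opens to 94 mm and grips with 3 to 60 N. Pads are 16 mm wide; open, the fingers measure 119 mm over their backs; the gripper's body (75 mm by 177 mm) begins 78 mm behind the grasp point.
Start: joints at [-1.288, 0.3, 1.521, -0, 1.321, -0.067], TCP at [188.483, -516.685, 177.246] pointing down, gripper open.
Joint ranges: [-3.03, 3.03], [-0.79, 2.21], [0.23, 2.52], [-1.04, 4.18], [0, 3.07], [-2.55, 2.55]. Speed limits (rad/s): [2.22, 2.22, 2.57, 3.14, 3.14, 3.14].

## Interface

Orientations are given as [roll, pitch, yaw] about the fixed x, y, z axes, in that order (R = Rz(yaw) Ry(pitch) Rx(roll)).
In Python, from cell import manip gives the robot as it stands.
- The arm moves only by the tool jog_arm, never from a script. Its argument "rows" is one flat list of numbers, 7 for each row, row after row: the shift along the world's x, y, z in cm, then the turn, a rotation vector about the world's x, y, z in rad, then the closure, from 0 (fully open) to 1 (shut). In form: [dx, dy, dz, rx, ry, rz, fingers, dx, dy, dz, rx, ry, rz, fingers, ...]. A call has 1 to 20 rows; each row shifts and turns the commanded pose from where the row before left it; what a row does not reach is not made up. A row lasts 1/12 s, in which the tool goes at most 41.7 mm and 7.16 degrees, less where a joint would pass 70% of its speed; a pose out of reach is approached as far as the arm can. A call with a gripper value outside its range is refused whole. The fingers move at their own pace and stop on an object; "newtons" is the grip in N (left out, the last holds). Time passes only in rows, so rows that do not move let the fingers close. It gives the time, the measured TCP pose, the force, the opening and the grip force at its end, in the units of the state.
- manip.read_state(): the state, without advancing time (a new reading comes with each control period).
- manip.camera(name): name is "side" or "top" or "wrist"; returns (picture, depth): 400x640x3 uint8, blue, green, red; 400x640 float32, mm along the optical axis (not along the pixel's ray), 0 where there is no reading.
- manip.camera_model(name): a dict with "K" (3x3 intrinsics, pixels), "R" (3x3) and "t" (3): a world point X has camera coordinates R X + t. Camera axes: x right, y down, z forward; pixel columns grow to the right and rows downward; lengths in mm; the calibration is good to about 2 mm. A picture is of the moment at which its call begins: read the wrist's pose just before it. camera_model takes no time and is no camera call; for the wrist camera it gives the pose at the moment of the call.
- manip.sign_off(): hands the job in; it is judged then, once.
The state is a dict: "clock": time; "joints": joint angles; "qd": joint speeds; "effort": joint torques, N m; "eef_pos": TCP position; "eef_rot": TCP orientation; "wrist_force": force on the tool from outside, world axes, zero at the start; "moment": the same for the moment, N m; "finger_gap": finger opening in mm; "finger_force": force on a finger pad.
Only numpy, scipy, OpenCV 4.12 (cv2) and the standard library are available. Lean on these libraries where they do the work, as an engineer would, in place of code of your own. Each camera call takes 0.05 s, during which the arm holds its last target. There are 200 camera calls.

## Working session

There is one attempt and no reset: what is moved stays moved. The work goes in short steps, Python scripts to look and compute and a tool call to move; the robot and the scene stay as the last step left them, time stands still between calls to the robot, and variables do not carry over. Pictures are saved under pics/ and viewed, at most 10 in all, crops included, and the job is handed in when it is done.

Besides the shell and the picture viewer there is one more tool, called after ">>>" by a JSON object that holds its "name" and its "arguments". jog_arm: Moves the arm, as the interface text tells. Its arguments: {"type":"object","properties":{"rows":{"type":"array"},"newtons":{"type":"number"}},"required":["rows"]}

```bash
mkdir -p pics; cat > h.py <<'E'
import numpy as np, cv2
from cell import manip
def grab(n,name):
    m=manip.camera_model(n); p,d=manip.camera(n); cv2.imwrite(f'pics/{name}.png',p); np.savez(f'pics/{name}.npz',p=p,d=d,**{k:np.array(m[k]) for k in 'KRt'}); return p,d,m
def world(f):
    K,R,t,d=f['K'],f['R'],f['t'],f['d']
    v,u=np.mgrid[:d.shape[0],:d.shape[1]]
    c=np.stack([(u-K[0,2])/K[0,0]*d,(v-K[1,2])/K[1,1]*d,d],-1)
    return (c-t)@R
E
python3 - <<'E'
from h import *
a=grab('top','top1')[0]; b=grab('side','side1')[0]
print(manip.read_state())
E
```

```text
{'clock': 0.1, 'joints': array([-1.28762040e+00,  3.00404335e-01,  1.52151972e+00,  1.10355230e-05,
        1.32067462e+00, -6.65884810e-02]), 'qd': array([ 3.11025989e-05, -8.12994982e-04, -2.29490156e-03,  7.05923069e-04,
       -4.53826718e-04, -1.15874132e-03]), 'effort': array([-1.60648860e-04, -5.32641327e+01, -3.53287303e+01,  7.08532822e-02,
        2.34265690e-02, -5.53447967e-05]), 'eef_pos': array([ 188.40615778, -516.44932903,  176.74891566]), 'eef_rot': array([-3.14058957e+00, -7.76056982e-05,  3.49761629e-01]), 'wrist_force': array([-0.17346971, -0.0914084 , -1.09292299]), 'moment': array([ 0.04016993, -0.02489091, -0.03134312]), 'finger_force': 0.0, 'finger_gap': 93.61279114851435}
```

View pics/top1.png

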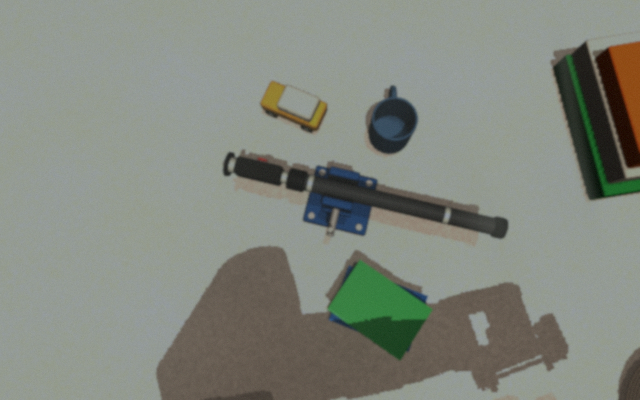

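View pics/side1.png

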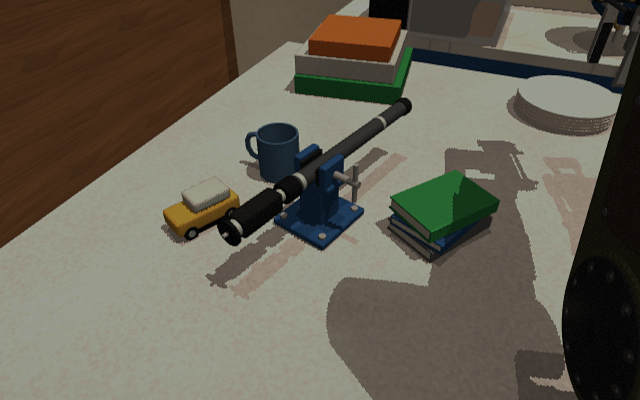

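The top view shows the monopod from the plate at (229,163) to the foot at (500,227). The grip is at about (258,169) and the red button at (262,160), on the upper side towards the van at (295,106). In the side view the plate is at (232,232) and the grip at about (257,212).

```bash
python3 - <<'E'
from h import *
f=np.load('pics/top1.npz'); W=world(f); g=np.load('pics/side1.npz'); V=world(g)
for n,p in dict(plate=(229,163),grip=(258,169),grip2=(275,173),tube=(400,197),foot=(500,227),tube2=(345,185),van=(300,100),mug=(393,122),books=(380,308)).items():
    print(n,W[p[1],p[0]].round(1))
p=f['p'].astype(int); r=(p[...,2]-p[...,1]>35)&(p[...,2]-p[...,0]>35); r[:140]=0;r[180:]=0;r[:,:230]=0;r[:,300:]=0
print('red',np.argwhere(r).mean(0) if r.any() else 0, r.sum(), W[r].mean(0).round(1), W[r].min(0),W[r].max(0))
# tube axis
z=W[...,2]; v,u=np.mgrid[:400,:640]
m=(u>380)&(u<490)&(v>175)&(v<235)&(z>112)&(z<135); P=W[m]
c=P.mean(0); w=np.linalg.svd(P-c,full_matrices=False)[2][0]; w*=np.sign(w[0]); print('tube',c.round(1),w.round(4),np.degrees(np.arctan2(w[1],w[0])),P[:,2].max())
# everything elongated high
m=(u>215)&(u<515)&(v>145)&(v<245)&(z>90)&(z<150);P=W[m];s=(P-c)@w;n=(P-c)@np.array([-w[1],w[0],0])
for a in range(int(s.min()//10*10),int(s.max()),10):
    k=(s>=a)&(s<a+10)
    if k.any(): print(a,k.sum(),n[k].min().round(1),n[k].max().round(1),P[k,2].max().round(1),end=' | ')
# side cloud
P=V.reshape(-1,3);s=(P-c)@w;n=(P-c)@np.array([-w[1],w[0],0]);k=(abs(n)<30)&(P[:,2]>80)&(P[:,2]<150)&(s>-420)&(s<200)
print('\nSIDE')
for a in range(-420,200,10):
    q=k&(s>=a)&(s<a+10)
    if q.sum()>3: print(a,q.sum(),n[q].min().round(1),n[q].max().round(1),P[q,2].min().round(1),P[q,2].max().round(1),end=' | ')
E
```

```text
plate [620.8 -13.6 125.5]
grip [609.2 -62.2 127.7]
grip2 [601.9 -90.2 128. ]
tube [ 559.4 -291.4  123.9]
foot [ 508.4 -444.4  127.8]
tube2 [ 580.8 -203.7  123.2]
van [ 751.5 -126.4   65.3]
mug [ 726.2 -302.     5.1]
books [ 381.3 -259.2   64.1]
red [159.04761905 261.71428571] 21 [629.7 -65.6 113. ] [624.87632333 -73.01036574   1.48084847] [660.71902199 -48.76930007 125.2590696 ]
tube [ 534.5 -346.2  122. ] [0.2568 0.9665 0.    ] 75.12243001771806 128.84060993487438
-120 35 -18.2 12.9 128.3 | -110 136 -18.9 14.3 129.8 | -100 143 -18.7 14.3 129.3 | -90 116 -15.9 11.6 127.8 | -80 111 -16.2 11.7 127.2 | -70 112 -15.3 12.1 128.2 | -60 111 -15.4 12.4 128.2 | -50 112 -14.9 12.1 128.1 | -40 111 -15.4 12.1 127.2 | -30 107 -15.9 12.3 128.8 | -20 112 -15.8 12.6 127.6 | -10 110 -15.4 12.2 127.6 | 0 113 -15.4 12.3 127.3 | 10 112 -15.0 12.4 127.4 | 20 105 -14.6 12.7 126.8 | 30 109 -14.4 12.5 127.4 | 40 110 -15.1 12.7 128.0 | 50 102 -15.0 12.4 127.6 | 60 108 -14.8 12.8 127.5 | 70 107 -14.9 12.7 128.1 | 80 108 -15.2 12.8 126.2 | 90 107 -14.0 12.9 127.5 | 100 106 -14.7 12.9 127.1 | 110 107 -14.4 13.1
[... 956 characters left out ...]
4.5 105.8 125.3 | -20 61 -12.7 13.7 101.0 124.4 | -10 59 -9.5 14.3 101.4 124.4 | 0 58 -8.4 14.3 103.0 124.4 | 10 58 -9.3 14.1 105.5 124.4 | 20 60 -10.7 14.2 102.5 124.2 | 30 60 -8.1 15.1 102.3 124.1 | 40 66 -8.0 14.8 101.7 124.3 | 50 64 -9.4 14.7 102.1 124.9 | 60 72 -8.1 14.5 103.0 124.8 | 70 66 -10.0 14.3 103.4 125.3 | 80 74 -9.6 14.3 102.2 124.7 | 90 74 -7.0 14.7 103.3 124.9 | 100 66 -10.1 15.3 104.1 123.9 | 110 46 -6.9 11.5 116.7 125.5 | 120 36 -7.3 9.6 120.2 124.9 | 130 114 -28.6 29.8 118.1 133.6 | 140 132 -29.6 29.5 116.9 133.9 | 150 131 -29.9 30.0 115.3 134.6 | 160 144 -29.5 29.8 116.4 133.2 | 170 366 -29.4 30.0 80.4 133.8 | 180 231 -29.5 29.8 80.8 130.0 | 190 98 -7.7 15.7 99.8 125.3 |
```

>>> {"name": "jog_arm", "arguments": {"rows": [0,0,4,0,0,0,0,0,0,4,0,0,0,0,2.34,2.54,0,0,0,0.0537,0,2.34,2.54,0,0,0,0.0537,0,2.34,2.54,0,0,0,0.0537,0,2.34,2.54,0,0,0,0.0537,0,2.34,2.54,0,0,0,0.0537,0,2.34,2.54,0,0,0,0.0537,0,2.34,2.54,0,0,0,0.0537,0,2.34,2.54,0,0,0,0.0537,0,2.34,2.54,0,0,0,0.0537,0,2.34,2.54,0,0,0,0.0537,0,2.34,2.54,0,0,0,0.0537,0,2.34,2.54,0,0,0,0.0537,0,2.34,2.54,0,0,0,0.0537,0,2.34,2.54,0,0,0,0.0537,0,2.34,2.54,0,0,0,0.0537,0,2.34,2.54,0,0,0,0.0537,0,2.34,2.54,0,0,0,0.0537,0,2.34,2.54,0,0,0,0.0537,0], "newtons": 30}}

```text
clock: 1.77
eef_pos: [610.5, -58.0, 256.9]
eef_rot: [-3.141, 0.0, 1.319]
wrist_force: [0.4, -0.2, 0.1]
finger_gap: 93.8
finger_force: 0.0
```

>>> {"name": "jog_arm", "arguments": {"rows": [0,0,0,0,0,0,0,0,0,0,0,0,0,0,0,0,0,0,0,0,0]}}

```text
clock: 2.02
eef_pos: [609.3, -59.9, 256.8]
eef_rot: [-3.141, 0.0, 1.316]
wrist_force: [-0.4, -0.1, 0.2]
finger_gap: 93.9
finger_force: 0.0
```

```bash
python3 - <<'E'
from h import *
s=manip.read_state(); print(s['clock'],s['eef_pos'],s['eef_rot'],s['wrist_force'])
grab('wrist','w1')
f=np.load('pics/w1.npz'); W=world(f)
z=W[...,2]
w=np.array([.2521,.9677,0]);nn=np.array([-w[1],w[0],0]);c=np.array([610.3,-60.1,110.])
P=W.reshape(-1,3);s=(P-c)@w;n=(P-c)@nn;k=(abs(n)<30)&(P[:,2]>80)&(P[:,2]<150)
for a in range(-160,120,5):
    q=k&(s>=a)&(s<a+5)
    if q.sum()>3: print(a,q.sum(),n[q].min().round(1),n[q].max().round(1),np.percentile(P[q,2],[2,98]).round(1),end=' | ')
p=f['p'].astype(int); r=(p[...,2]-p[...,1]>45)&(p[...,2]-p[...,0]>45)&(W[...,2]>80)&(W[...,2]<140)
Q=W[r];print('\nred',r.sum(),((Q-c)@w).min(),((Q-c)@w).max(),((Q-c)@nn).min(),((Q-c)@nn).max(),Q[:,2].min(),Q[:,2].max(),np.argwhere(r).mean(0))
E
```

```text
2.0167 [609.29922745 -59.85486996 256.82694576] [-3.14075017e+00  2.74901274e-04  1.31577034e+00] [-0.35925283 -0.08711867  0.18058138]
-160 63 -15.2 16.4 [116.  126.2] | -155 138 -29.9 29.9 [116.7 134.2] | -150 201 -29.9 29.9 [117.1 134.3] | -145 204 -29.7 29.8 [117.  134.4] | -140 202 -29.6 29.7 [117.3 134.5] | -135 197 -29.6 29.7 [117.  134.5] | -130 215 -29.5 29.5 [116.7 134.3] | -125 203 -29.3 29.4 [115.9 134.6] | -120 698 -30.0 29.9 [ 83.1 133.5] | -115 95 -27.5 15.7 [110.8 125.8] | -110 96 -12.8 14.1 [114.2 125.9] | -105 91 -12.8 14.1 [114.2 125.8] | -100 98 -12.7 14.0 [114.9 125.9] | -95 90 -13.9 14.0 [112.9 126. ] | -90 110 -13.9 13.9 [113.7 126.6] | -85 62 -12.5 12.7 [117.3 127. ] | -80 116 -17.2 17.3 [115.  129.5] | -75 130 -17.1 17.1 [114.6 129.8] | -70 130 -17.0 18.4 [114.2 129.7] | -65 135 -17.0 18.3 [113.7 129.5] | -60 133 -16.9 18.3 [113.6 129.4] | -55 237 -16.8 18.1 [104.9 129.4] | -50 77 -8.9 10.3 [112.9 121.7] | -45 38 -8.9 10.2 [113.5 122.2] | -40 101 -14.0 15.3 [124.7 128.9] | -35 119 -14.0 15.3 [123.4 129.4] | -30 133 -14.0 15.3 [124.  129.3] | -25 122 -13.9 15.2 [123.9 129.7] | -20 128 -13.8 15.2 [124.6 129.4] | -15 129 -14.9 15.1 [124.  129.4] | -10 146 -19.4 15.1 [116.6 129.6] | -5 159 -20.4 15.0 [118.5 129.3] | 0 155 -20.3 14.9 [116.9 129.5] | 5 151 -19.4 14.9 [113.3 129.6] | 10 141 -15.3 14.8 [123.  129.6] | 15 140 -13.4 14.8 [125.  129.3] | 20 133 -13.3 14.7 [125.2 129.5] | 25 126 -13.3 14.6 [125.7 129.6] | 30 143 -14.1 15.8 [122.8 129.5] | 35 155 -13.2 14.6 [115.1 128.8] | 40 116 -11.4 12.8 [115.1 125. ] | 45 113 -18.4 21.2 [116.2 132.4] | 50 254 -19.8 21.1 [103.9 132.8] | 55 30 -1.9 3.3 [112.2 114.9] | 60 18 -1.9 3.3 [111.7 115.1] | 
red 56 -8.527156118156753 6.853299307527117 -19.26947398107704 -15.854943101982107 114.8002556455464 121.17846471498082 [181.53571429 341.5       ]
```

View pics/w1.png

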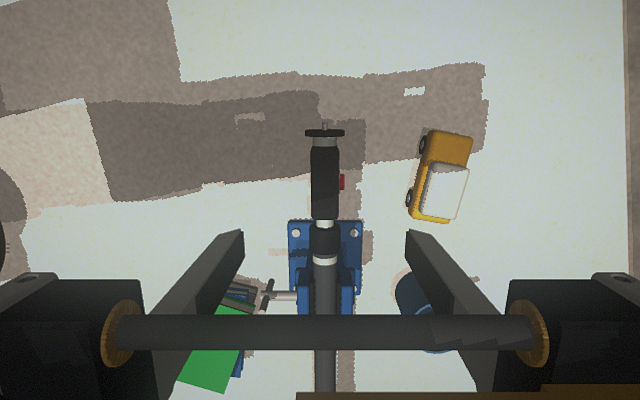

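The wrist view shows the grip at about (324,180), with the red button at (341,181) on the +x side. Nothing stands beside the grip, so the fingers can come down.

>>> {"name": "jog_arm", "arguments": {"rows": [0,-0.1,-3,0,0,0,0,0,0,-3,0,0,0,0,0,0,-3,0,0,0,0,0,0,-3,0,0,0,0,0,0,-2,0,0,0,0,0,0,-1.2,0,0,0,0,0,0,-0.5,0,0,0,0,0,0,0,0,0,0,0,0,0,0,0,0,0,0]}}

```text
clock: 2.82
eef_pos: [610.2, -60.9, 101.7]
eef_rot: [3.14, -0.0, 1.316]
wrist_force: [0.3, 0.9, 0.1]
finger_gap: 93.9
finger_force: 0.0
```

>>> {"name": "jog_arm", "arguments": {"rows": [0,0,0,0,0,0,0.5,0,0,0,0,0,0,0.55,0,0,0,0,0,0,0.6,0,0,0,0,0,0,0.65,0,0,0,0,0,0,0.7,0,0,0,0,0,0,0.8,0,0,0,0,0,0,1,0,0,0,0,0,0,1,0,0,0,0,0,0,1,0,0,0,0,0,0,1,0,0,0,0,0,0,1,0,0,0,0,0,0,1], "newtons": 30}}

```text
clock: 3.82
eef_pos: [609.7, -60.5, 100.2]
eef_rot: [-3.142, -0.0, 1.316]
wrist_force: [0.9, -0.3, 0.3]
finger_gap: 17.8
finger_force: 0.0
```

```bash
python3 - <<'E'
from h import *
s=manip.read_state(); print(s)
a=grab('side','s2')[0]; b=grab('wrist','w2')[0]
cv2.imwrite('pics/c2.png',np.hstack([cv2.resize(a[120:320,130:380],(400,320)),cv2.resize(b,(400,320))]))
s=manip.read_state(); print(s['finger_gap'],s['finger_force'],s['clock'])
E
```

```text
{'clock': 3.8167, 'joints': array([-1.58671615e-01,  5.06564162e-01,  1.41718496e+00,  3.86852986e-05,
        1.21787885e+00,  9.57696444e-02]), 'qd': array([ 4.78559558e-04,  6.91078904e-04,  1.87499536e-04,  1.29059472e-03,
       -2.41248561e-05,  2.30194449e-04]), 'effort': array([ 5.31797596e-04, -6.31767797e+01, -3.38286960e+01,  7.09223351e-02,
        9.39269870e-03,  5.44369448e-05]), 'eef_pos': array([609.67960762, -60.48235979, 100.22641442]), 'eef_rot': array([-3.14155402e+00, -3.27568506e-05,  1.31634170e+00]), 'wrist_force': array([ 0.92090464, -0.26076687,  0.29723439]), 'moment': array([ 0.01345567, -0.08020132, -0.0031542 ]), 'finger_force': 0.0, 'finger_gap': 17.78829043254282}
9.075818640992104 0.0 3.9167
```

View pics/c2.png

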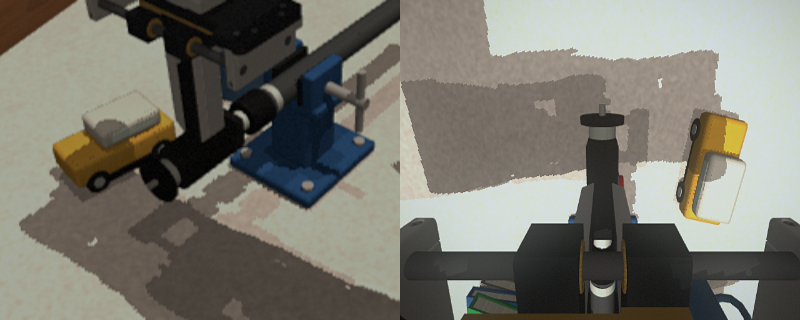

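Left half (side): the fingers' lower ends sit around crop (195,135), and the black grip is unobscured in front of them. Right half (wrist): the red button is still out at (620,183). The fingers look too high or off the grip, so I'll measure them with depth.

```bash
python3 - <<'E'
from h import *
f=np.load('pics/s2.npz'); W=world(f)
for x in (190,205,220):
  for y in range(60,200,10):
    u=int(130+x*250/400);v=int(120+y*200/320); print((x,y),f['p'][v,u],W[v,u].round(0),end=' ')
  print()
f=np.load('pics/w2.npz'); W=world(f); print('wrist')
for x in (585,592,600,610,615,620):
  for y in range(170,260,10):
    u=int((x-400)*1.6);v=int(y*1.25); print((x,y),f['p'][v,u].sum(),W[v,u].round(0),end=' ')
  print()
f=np.load('pics/side1.npz');W=world(f);print(W[212,257],W[232,232])
E
python3 - <<'E'
import cv2
a=cv2.imread('pics/s2.png');b=cv2.imread('pics/w2.png')
import numpy as np
cv2.imwrite('pics/c3.png',np.hstack([cv2.resize(a[150:250,200:300],(400,400),interpolation=2),cv2.resize(b[150:300,260:410],(400,400),interpolation=2)]))
E
```

```text
(190, 60) [7 7 7] [586. -24. 232.] (190, 70) [7 7 6] [617. -66. 189.] (190, 80) [2 2 1] [618. -66. 177.] (190, 90) [6 4 7] [618. -63. 169.] (190, 100) [11 11 11] [618. -63. 159.] (190, 110) [7 7 7] [618. -61. 150.] (190, 120) [0 2 2] [618. -59. 139.] (190, 130) [ 9 11 11] [620. -59. 128.] (190, 140) [6 9 9] [613. -48. 128.] (190, 150) [4 8 7] [607. -37. 128.] (190, 160) [7 9 9] [602. -29. 124.] (190, 170) [6 5 6] [602. -26. 115.] (190, 180) [3 4 2] [602. -25. 105.] (190, 190) [157 175 172] [ 663. -104.    0.] 
(205, 60) [56 61 65] [584. -42. 221.] (205, 70) [51 56 60] [591. -50. 206.] (205, 80) [52 58 62] [591. -48. 196.] (205, 90) [49 54 58] [591. -47. 188.] (205, 100) [64 67 73] [591. -46. 179.] (205, 110) [56 61 66] [593. -47. 168.] (205, 120) [58 63 68] [594. -47. 156.] (205, 130) [59 64 69] [596. -48. 144.] (205, 140) [46 50 55] [596. -47. 134.] (205, 150) [2 1 3] [598. -48. 123.] (205, 160) [5 6 6] [598. -46. 111.] (205, 170) [0 0 2] [598. -43. 102.] (205, 180) [150 168 166] [ 655. -123.    0.] (205, 190) [ 81  90 102] [ 648. -111.   -0.] 
(220, 60) [31 34 35] [557. -19. 243.] 
[... 1644 characters left out ...]
 118.] (610, 250) 87 [ 604. -112.  123.] 
(615, 170) 134 [625. -46. 127.] (615, 180) 123 [624. -54. 128.] (615, 190) 223 [622. -55. 143.] (615, 200) 236 [621. -55. 160.] (615, 210) 235 [621. -54. 174.] (615, 220) 165 [620. -56. 183.] (615, 230) 90 [619. -56. 192.] (615, 240) 101 [618. -57. 199.] (615, 250) 103 [617. -62. 200.] 
(620, 170) 436 [631. -88.   1.] (620, 180) 202 [628. -59. 117.] (620, 190) 244 [626. -56. 142.] (620, 200) 233 [625. -56. 160.] (620, 210) 223 [624. -56. 173.] (620, 220) 217 [623. -55. 186.] (620, 230) 222 [622. -55. 195.] (620, 240) 224 [622. -55. 204.] (620, 250) 214 [621. -56. 210.] 
[598.56317954 -46.36407652 125.13302763] [612.50407343  -4.32964617 118.85263734]
```

View pics/c3.png

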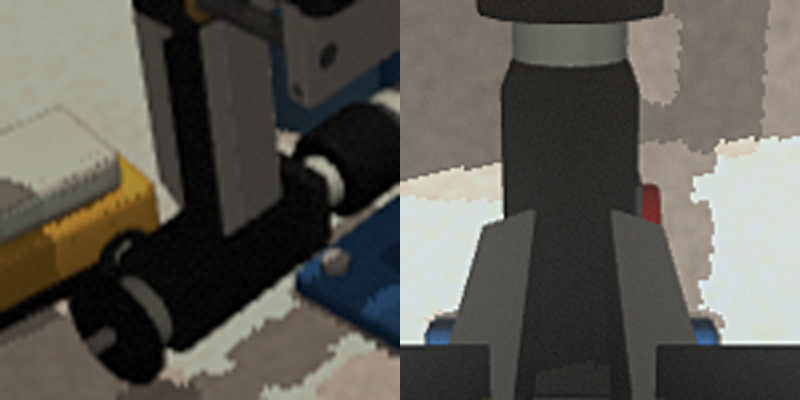

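The grip's top is at z 128 and the fingertips end above it, at about z 133 to 140. The tips are therefore roughly 40 mm higher than the stated TCP geometry implies, and the fingers closed above the grip. I'll open them and measure the tip height directly.

>>> {"name": "jog_arm", "arguments": {"rows": [0,0,0,0,0,0,0,0,0,0,0,0,0,0,0,0,0,0,0,0,0,0,0,0,0,0,0,0,0,0,0,0,0,0,0,0,0,0,0,0,0,0,0,0,0,0,0,0,0,0,0,0,0,0,0,0,0,0,0,0,0,0,0]}}

```text
clock: 4.67
eef_pos: [609.7, -60.5, 100.2]
eef_rot: [3.142, -0.0, 1.316]
wrist_force: [0.3, 1.3, -0.1]
finger_gap: 65.7
finger_force: 0.0
```

```bash
python3 - <<'E'
from h import *
s=manip.read_state(); print(s['clock'],s['eef_pos'],s['finger_gap'])
grab('wrist','w3'); grab('side','s3')
from scipy.spatial.transform import Rotation as Ro
for n,e,r in (('w1',[609.3,-59.85,256.8],[-3.1408,0,1.3158]),('w2',[609.68,-60.48,100.2],[-3.14155,0,1.3163]),('s2',[609.68,-60.48,100.2],[-3.14155,0,1.3163]),('w3',s['eef_pos'],s['eef_rot']),('s3',s['eef_pos'],s['eef_rot'])):
    f=np.load(f'pics/{n}.npz');W=world(f);L=(W-np.array(e))@Ro.from_euler('xyz',r).as_matrix()
    k=(abs(L[...,0])<12)&(abs(L[...,1])<65)&(f['d']>0)&(W[...,2]>131)&(L[...,2]<60)
    print(n,k.sum(),'tool z max per side',[(round(float(np.percentile(L[k&g][:,2],99)),1),np.percentile(L[k&g&(L[...,2]>-60)][:,1],[2,50,98]).round(1),np.percentile(L[k&g][:,0],[2,98]).round(1)) for g in (L[...,1]<0,L[...,1]>0) if (k&g).any()])
    if n[0]=='w':
        print(n,'cam in tool',((-f['R'].T@f['t']-np.array(e))@Ro.from_euler('xyz',r).as_matrix()).round(1))
E
```

```text
4.6667 [609.69441484 -60.47186007 100.23457618] 65.69704918908226
w1 13058 tool z max per side [(-33.4, array([-57.8, -47.1, -46.3]), array([-9.6, 11.1])), (-33.0, array([47.1, 47.8, 58.5]), array([-9.1, 11. ]))]
w1 cam in tool [  74.2    0.3 -208.8]
w2 4366 tool z max per side [(-33.2, array([-17.9, -10.9,  -6.3]), array([-7.8,  9.1])), (-33.8, array([ 7.1, 11.9, 18.7]), array([-8.1,  9.1]))]
w2 cam in tool [  74.1    0.3 -208.8]
s2 3299 tool z max per side [(-38.7, array([-21.9, -20.5, -11.2]), array([-11.2,  11.4])), (-32.6, array([ 7.4,  9.2, 19.3]), array([-7.4, 10.3]))]
w3 10542 tool z max per side [(-34.3, array([-43.8, -34.1, -32.4]), array([-9.4, 11.1])), (-34.0, array([33.2, 34.9, 44.7]), array([-8.9, 10.8]))]
w3 cam in tool [  74.1    0.3 -208.8]
s3 3370 tool z max per side [(-38.9, array([-48. , -46.7, -36.9]), array([-11.2,  11.3])), (-32.4, array([33.4, 35.3, 45.8]), array([-9.3, 10.3]))]
```

Both cameras agree that the fingertips are really about 33 mm behind the reported TCP, not 8 mm ahead of it. That is a 41 mm difference from the text, so I go by the images. Lowering 42 mm puts the tips at z≈91 and the pad centre at z≈110. I'll stop partway and check the force.

>>> {"name": "jog_arm", "arguments": {"rows": [0,-0.1,0,0,0,0,0,0,0,-0.5,0,0,0,0,0,0,-0.5,0,0,0,0,0,0,-0.5,0,0,0,0]}}

```text
clock: 5.1
eef_pos: [609.5, -61.5, 84.5]
eef_rot: [-3.141, 0.0, 1.316]
wrist_force: [-0.1, 0.4, 0.5]
finger_gap: 93.6
finger_force: 0.0
```

>>> {"name": "jog_arm", "arguments": {"rows": [0,0,-0.7,0,0,0,0.2,0,0,-0.7,0,0,0,0.2,0,0,-0.7,0,0,0,0.2,0,0,-0.6,0,0,0,0.2,0,0,0,0,0,0,0.2,0,0,0,0,0,0,0.2]}}

```text
clock: 5.6
eef_pos: [609.6, -61.5, 57.9]
eef_rot: [-3.141, 0.0, 1.316]
wrist_force: [-0.2, 0.8, -0.0]
finger_gap: 75.1
finger_force: 0.0
```

```bash
python3 - <<'E'
from h import *
s=manip.read_state(); print(s['clock'],s['eef_pos'],s['finger_gap'],s['wrist_force'])
a=grab('side','s4')[0]; b=grab('wrist','w4')[0]
cv2.imwrite('pics/c4.png',np.hstack([cv2.resize(a[130:270,180:320],(400,400),interpolation=2),cv2.resize(b[130:300,240:410],(400,400),interpolation=2)]))
E
```

```text
5.6 [609.55761272 -61.46109324  57.88351906] 75.08793979434199 [-0.17547864  0.83637294 -0.02694939]
```

View pics/c4.png

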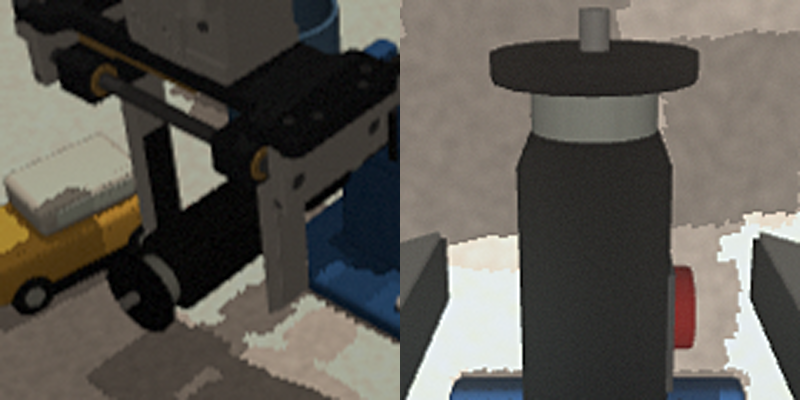

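The fingers now straddle the grip, left tip at (425,240) and right tip at (775,240). The button is between them at (684,308), and the near finger in the side view reaches below the grip. Closing now.

>>> {"name": "jog_arm", "arguments": {"rows": [0,0,0,0,0,0,0.5,0,0,0,0,0,0,0.55,0,0,0,0,0,0,0.6,0,0,0,0,0,0,0.7,0,0,0,0,0,0,0.85,0,0,0,0,0,0,1,0,0,0,0,0,0,1,0,0,0,0,0,0,1,0,0,0,0,0,0,1,0,0,0,0,0,0,1,0,0,0,0,0,0,1,0,0,0,0,0,0,1], "newtons": 30}}

```text
clock: 6.7
eef_pos: [608.8, -61.3, 58.2]
eef_rot: [-3.139, 0.0, 1.317]
wrist_force: [-8.2, 1.0, 3.1]
finger_gap: 29.7
finger_force: 30.0
```

>>> {"name": "jog_arm", "arguments": {"rows": [0,0,0,0,0,0,1,0,0,0,0,0,0,1,0,0,0,0,0,0,1]}}

```text
clock: 6.95
eef_pos: [608.8, -61.3, 58.3]
eef_rot: [-3.139, 0.0, 1.317]
wrist_force: [-7.4, 1.4, 3.9]
finger_gap: 30.0
finger_force: 30.0
```

The gap is 30 mm, so the button is flush. I'll pull slowly along (0.252, 0.968).

>>> {"name": "jog_arm", "arguments": {"rows": [-0.07,0,0,0,0,0,1,0.025,0.097,0,0,0,0,1,0.038,0.145,0,0,0,0,1,0.063,0.242,0,0,0,0,1,0.063,0.242,0,0,0,0,1,0.063,0.242,0,0,0,0,1,0.063,0.242,0,0,0,0,1,0.063,0.242,0,0,0,0,1]}}

```text
clock: 7.62
eef_pos: [612.6, -46.8, 58.2]
eef_rot: [-3.141, 0.0, 1.316]
wrist_force: [-3.5, -3.4, 3.1]
finger_gap: 29.4
finger_force: 30.0
```

>>> {"name": "jog_arm", "arguments": {"rows": [0.063,0.242,0,0,0,0,1,0.063,0.242,0,0,0,0,1,0.063,0.242,0,0,0,0,1,0.063,0.242,0,0,0,0,1,0.063,0.242,0,0,0,0,1,0.063,0.242,0,0,0,0,1,0.063,0.242,0,0,0,0,1,0.063,0.242,0,0,0,0,1,0.063,0.242,0,0,0,0,1,0.063,0.242,0,0,0,0,1,0.063,0.242,0,0,0,0,1,0.063,0.242,0,0,0,0,1,0.063,0.242,0,0,0,0,1,0.063,0.242,0,0,0,0,1,0.063,0.242,0,0,0,0,1,0.063,0.242,0,0,0,0,1,0.063,0.242,0,0,0,0,1,0.063,0.242,0,0,0,0,1,0.063,0.242,0,0,0,0,1,0.063,0.242,0,0,0,0,1]}}

```text
clock: 9.28
eef_pos: [625.1, 1.5, 58.2]
eef_rot: [-3.141, 0.001, 1.316]
wrist_force: [-6.2, -3.1, 4.0]
finger_gap: 29.8
finger_force: 30.0
```

>>> {"name": "jog_arm", "arguments": {"rows": [0.063,0.242,0,0,0,0,1,0.063,0.242,0,0,0,0,1,0.063,0.242,0,0,0,0,1,0.063,0.242,0,0,0,0,1,0.063,0.242,0,0,0,0,1,0.063,0.242,0,0,0,0,1,0.063,0.242,0,0,0,0,1,0.063,0.242,0,0,0,0,1,0.063,0.242,0,0,0,0,1,0.063,0.242,0,0,0,0,1,0.063,0.242,0,0,0,0,1,0.063,0.242,0,0,0,0,1,0.063,0.242,0,0,0,0,1,0.063,0.242,0,0,0,0,1,0.063,0.242,0,0,0,0,1,0.063,0.242,0,0,0,0,1]}}

```text
clock: 10.62
eef_pos: [635.1, 40.2, 58.2]
eef_rot: [-3.141, 0.001, 1.316]
wrist_force: [-5.9, -5.1, 3.4]
finger_gap: 29.9
finger_force: 30.0
```

>>> {"name": "jog_arm", "arguments": {"rows": [0.063,0.242,0,0,0,0,1,0.063,0.242,0,0,0,0,1,0.063,0.242,0,0,0,0,1,0.05,0.194,0,0,0,0,1,0.038,0.145,0,0,0,0,1,0.025,0.097,0,0,0,0,1,0.013,0.048,0,0,0,0,1,0,0,0,0,0,0,1]}}

```text
clock: 11.28
eef_pos: [638.2, 52.3, 58.2]
eef_rot: [-3.141, 0.001, 1.316]
wrist_force: [-5.0, -4.3, 4.4]
finger_gap: 30.2
finger_force: 30.0
```

>>> {"name": "jog_arm", "arguments": {"rows": [0.013,0.048,0,0,0,0,1,0.013,0.048,0,0,0,0,1,0,0,0,0,0,0,1,0,0,0,0,0,0,1]}}

```text
clock: 11.62
eef_pos: [638.5, 53.2, 58.3]
eef_rot: [-3.141, 0.001, 1.316]
wrist_force: [-6.4, -4.2, 4.4]
finger_gap: 29.8
finger_force: 30.0
```

>>> {"name": "jog_arm", "arguments": {"rows": [0.013,0.048,0,0,0,0,1,0.013,0.048,0,0,0,0,1,0.013,0.048,0,0,0,0,1,0,0,0,0,0,0,1]}}

```text
clock: 11.95
eef_pos: [638.8, 54.6, 58.3]
eef_rot: [-3.141, 0.001, 1.316]
wrist_force: [-5.8, -5.2, 3.7]
finger_gap: 30.3
finger_force: 30.0
```

>>> {"name": "jog_arm", "arguments": {"rows": [0.013,0.048,0,0,0,0,1,0.013,0.048,0,0,0,0,1,0.013,0.048,0,0,0,0,1,0,0,0,0,0,0,1,0,0,0,0,0,0,1]}}

```text
clock: 12.37
eef_pos: [638.9, 54.9, 58.2]
eef_rot: [-3.14, 0.002, 1.316]
wrist_force: [-10.6, -11.9, 6.9]
finger_gap: 30.3
finger_force: 30.0
```

The travel is 120 mm and the pull has risen to about 14 N, so it is at the end stop. I'll verify that in the images and check the bystanders.

```bash
python3 - <<'E'
from h import *
a=grab('top','t5')[0]; b=grab('wrist','w5')[0]
w=np.array([.2521,.9677,0]);nn=np.array([-w[1],w[0],0]);c=np.array([610.3,-60.1,110.])
for n in ('w1','w5'):
    f=np.load(f'pics/{n}.npz');P=world(f).reshape(-1,3);s=(P-c)@w;k=(f['d'].ravel()>0)&(abs(P[:,2]-118)<16)&(abs(abs((P-c)@nn)-17.8)<1.6)&(s>30)
    print(n,'plate s',np.percentile(s[k],[5,50,95]).round(1),k.sum())
A=np.load('pics/top1.npz');B=np.load('pics/t5.npz')
for n,(y0,y1,x0,x1) in dict(van=(75,135,255,330),mug=(85,155,366,420),books=(262,360,325,435)).items():
    (dx,dy),r=cv2.phaseCorrelate(*[cv2.cvtColor(i['p'][y0:y1,x0:x1],cv2.COLOR_BGR2GRAY).astype(np.float32) for i in(A,B)]);print(n,round(dx,2),round(dy,2),round(r,2))
cv2.imwrite('pics/c5.png',np.hstack([cv2.resize(a[60:360,160:460],(400,400)),cv2.resize(b[80:320,200:440],(400,400))]))
s=manip.read_state();print(s['finger_gap'],s['finger_force'],s['wrist_force'],s['clock'])
E
```

```text
w1 plate s [49.7 52.8 54.9] 36
w5 plate s [125.7 127.4 174.4] 551
van 0.48 0.04 1.12
mug 0.03 -0.04 1.06
books -0.1 0.51 0.73
29.425991452600684 30.00767670571804 [-10.1653374  -11.74762051   5.98791631] 12.4667
```

View pics/c5.png

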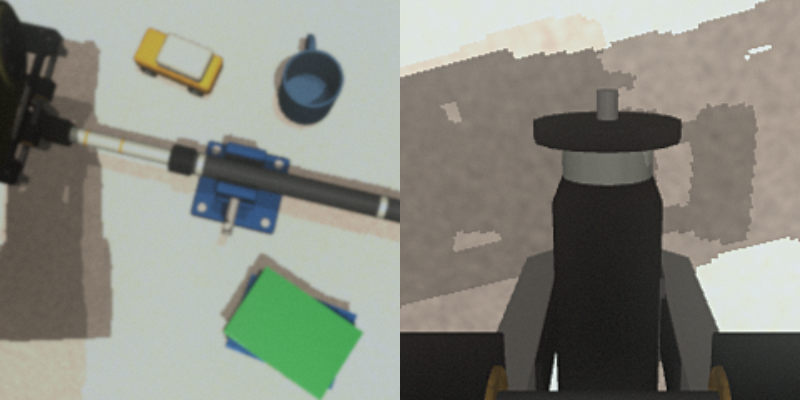

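The inner tube is fully drawn out, from (75,135) to (180,158) in the left half. The fingers are shut on the grip's sides with the button covered, the plate has moved about 119.5 mm, and the van, mug and books are where they were.

```bash
python3 -c "
from cell import manip
print(manip.sign_off())"
```

```text
the job is handed in; nothing more can be done
None
```

The job is handed in: the grip is drawn out about 120 mm to the second stop and held there with the button squeezed in, never let go on the way, and the mug, van and books have not moved. One slip on the way: the fingers first closed in the air above the grip, because the fingertips sit about 41 mm further back than the text says.

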